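# Roll a battery cell home in the test jig

### The arm

A 7-joint arm with a two-finger parallel gripper is mounted at the origin on the work surface. World frame = base frame: x ahead of the robot, y to its left, z up, the work surface at z = 0. Lengths are in m, angles in rad, forces in N, time in s.
With the tool pointing down it reaches from about 0.425 to 0.875 m from the base axis. Payload 8.4 kg.
Tool frame: the origin (TCP) lies at the very end of the fingers, on their centre line; the grasp point (between the pads) lies 19 mm behind it; z points along the fingers, y is the line along which they close (so a half turn about z gives the same grasp; the last joint's range is limited). The gripper opens to 87 mm and grips with 3 to 60 N. Pads are 19 mm wide; open, the fingers measure 117 mm over their backs; the gripper's body (75 mm by 190 mm) begins 51 mm behind the grasp point.
Start: joints at [1.188, 0.333, 0.04, 1.465, -0.013, 1.343, -0.059], TCP at [0.182, -0.624, 0.223] pointing down, gripper open.
Joint ranges: [-2.58, 2.58], [-0.38, 2.09], [-1.3, 1.39], [0.25, 2.4], [-1.5, 4.64], [0.08, 2.09], [-2.65, 2.65]. Speed limits (rad/s): [2.22, 2.22, 2.79, 2.79, 3.14, 3.14, 3.14].

### API

Orientations are given as a 3x3 rotation matrix whose columns are the frame's x, y, z axes.
In Python, from rig import monitor, capture, calibration, manip gives the robot as it stands.
- The arm moves only by the tool apply_moves, never from a script. Its arguments are lists of equal length, an entry for each row: "offset": the shift along the tool's x, y, z scaled (see below), a list of three; "twist": the turn, a rotation vector about the tool's x, y, z scaled (see below), a list of three; "fingers": the gripper command: -1 is shut, 1 is fully open, values between are in proportion. A call has 1 to 8 rows; each row is the pose to reach, as a shift and turn from the pose commanded when the call began, along the tool's axes at that moment, turning the shorter way round; what a row does not reach only later rows make up. The controller multiplies each number of a shift by 0.5 m and each number of a turn by 2 pi rad. A row lasts 1/12 s, in which the tool goes at most 41.7 mm and 7.16 degrees, less where a joint would pass 70% of its speed; a pose out of reach is approached as far as the arm can. A call with a number of a shift or a turn outside -1 to 1 is refused whole. A call with a gripper value outside its range is refused whole. The fingers move at their own pace and stop on an object; "grip_force" is the grip in N (left out, the last holds). Time passes only in rows, so rows that repeat a pose let the fingers close. It gives the time, the measured TCP pose, the force, the opening and the grip force at its end, in the units of the state.
- monitor.observe(): the state, without advancing time (a new reading comes with each control period).
- capture(name): name is "scene" or "top" or "wrist"; returns (picture, depth): 420x560x3 uint8, red, green, blue; 420x560 float32, m along the optical axis (not along the pixel's ray), 0 where there is no reading.
- calibration(name): a dict with "fx", "fy", "cx", "cy" (pixels), "k1" (the pictures are not rectified: a ray, as slopes to the right and down, at radius r is drawn at 1 + k1 r^2 times it, then the intrinsics apply), "rvec" (rotation vector, rad) and "tvec" (3), from world to camera coordinates, as OpenCV has them. Camera axes: x right, y down, z forward; pixel columns grow to the right and rows downward; lengths in m; the calibration is good to about 2 mm. A picture is of the moment at which its call begins: read the wrist's pose just before it. calibration takes no time and is no camera call; for the wrist camera it gives the pose at the moment of the call.
- manip.hand_in(): hands the job in; it is judged then, once.
The state is a dict: "clock": time; "joints": joint angles; "joint_vel": joint speeds; "effort": joint torques, N m; "position": TCP position; "tool_rot": TCP orientation; "ft_force": force on the tool from outside, world axes, zero at the start; "torque": the same for the moment, N m; "opening": finger opening in m; "grip_force": force on a finger pad.
Only numpy, scipy, OpenCV 4.12 (cv2) and the standard library are available. Lean on these libraries where they do the work, as an engineer would, in place of code of your own. Each camera call takes 0.05 s, during which the arm holds its last target. There are 200 camera calls.

### The job

Roll the loose blue cell along the bed of the test jig by pushing its side, without lifting it, past the drag of the sprung contact until it sits square and fully home against the two black stop pads in the green band. Where the stops are set has to be felt: ease the cell onto them until they press back lightly and stop there, never shoving it hard. Then press the green start button all the way down and let it up again, leaving the cell home and the rest of the bench as it was.

Things in the scene. Friction and masses are not known exactly. Their poses are not given: they have to be found in the camera images.
- jig: grey flat base of the battery-cell test jig, fixed, 260 x 250 mm. Origin at bench height straight below the middle of the green band; x is the rolling direction, from the open mouth (nearest the robot) to the stops; y the axis of a cell that is home; z up. It runs from x -190 to +70 mm, y -125 to +125 mm; its level top (the bed) is 12 mm above the bench
- lane (a point): middle of the roll lane on the bed, 100 mm before the middle of the green band, axes as the jig's. Aluminium rails 12 mm high stand 37.5 to 43.5 mm to either side, from 176 to 28 mm before the middle of the band; then a white lead-in on the +y side narrows the lane to a fixed brass contact face 35.5 mm from the middle
- guard (a point): middle of the lower front edge (yellow) of the clear guard plate, 50 mm above the bench, 9 mm beyond the middle of the band; axes as the jig's. The plate is 3 mm thick, 26 mm deep, on white blocks 38 to 56 mm off the middle (x -20 to +32 mm), as high. The cell passes under it; a finger pushing the cell's side stays in front of it
- cell: loose blue cylindrical battery cell, 32.4 mm diameter, 70.5 mm long, 0.145 kg within 15 %, white stripe along it, black ring near one end. Origin on its axis at mid-length, y along its axis. Starts on the bed 85 to 135 mm before the middle of the band, up to 0.1 rad off square. Its axis is 16.2 mm above the bed. It rolls easily and coasts a little. Delicate: a push over 12 N is too hard
- band (a point): middle of the green band painted across the bed (22 mm long in x), at the height of a cell's axis, 28.2 mm above the bench; axes as the jig's. A cell that is home touches both rigid black stop pads (14 mm wide, 26 mm high, 21 mm either side of the middle). They sit on a clamped slide, so home is up to 11 mm before or beyond this point; that setting is not reported
- contact (a joint): how far the sprung bowed brass leaf contact on the -y side of the home place is pushed in, m (0 free, 0.0055 most). From about 45 mm before the middle of the band the cell rubs on it and on the fixed contact, pushing it in 1 to 4 mm; friction then holds the cell where it is left, and moving it takes about 1 to 5 N. Such a rise is not yet the stops: on them the force climbs steeply
- start (a joint): travel of the green start button, m: 0 up, 0.006 fully down; a spring returns it; fully down takes 4 N
- start_top (a point): centre of the top face of the green start button, 26 mm diameter, on the jig's base at x -55, y -88 mm (jig axes) in a black round housing 42 mm across; 34 mm above the bench, pressed straight down
- ref_cell: orange reference cell, same size as the blue one, lying in its parking place on the jig's base at x -85, y +92 mm (jig axes), its axis along the jig's x; bystander, leave it
- board: green circuit board 150 x 90 mm, 17 mm high; bystander
- meter: yellow hand multimeter 180 x 85 x 46 mm; bystander
- dispenser: white round dispenser bottle with red cap and spout, 54 mm diameter, 152 mm high; bystander
- solder: solder reel standing on its flange, 62 mm diameter, 45 mm high; bystander
- driver: red-handled screwdriver, 190 mm long, lying; bystander
- cell_box: open cardboard box 110 x 150 x 50 mm with six upright blue cells, 76 mm high; bystander
- mouse: black computer mouse, about 75 mm long, 35 mm high; bystander

How it is judged:
On the way, in this order (a step that is already met when the one before it is completed fails the run):
1. the cell has rolled a quarter turn or so along the bed, still short of the green band (angle between cell's own z axis and vertical above 1.2 rad and x of cell in the frame of band below -0.02 m), for 0.05 s.
2. the cell is home and felt to press lightly on the stop pads (over 1 N on one or the other), square within 0.05 rad, sprung contact pressed in more than 0.8 mm (horizontal distance between cell and stop_c0 below 0.0304 m and horizontal distance between cell and stop_c1 below 0.0304 m and value of joint contact above 0.0008 m and z of cell in the frame of band below 0.003 m and angle between the y axis of cell and the y axis of band, either way round below 0.05 rad and (contact force between cell and stop_c0 above 1 N or contact force between cell and stop_c1 above 1 N)), for 0.05 s.
3. with the cell home, the start button is pressed fully down (over 4.5 mm of its 6 mm) (horizontal distance between cell and stop_c0 below 0.0304 m and horizontal distance between cell and stop_c1 below 0.0304 m and value of joint contact above 0.0008 m and z of cell in the frame of band below 0.003 m and angle between the y axis of cell and the y axis of band, either way round below 0.05 rad and value of joint start above 0.0045 m), for 0.05 s.
At the end, for the whole second after the job is handed in: the cell rests on the bed against the stops: no more than about 1.5 mm off either black pad (its centre within 30.4 mm, in plan, of each pad's centre), axis square to the lane within 0.05 rad, sprung contact pressed in more than 0.8 mm; the start button is up again (under 1.5 mm) (horizontal distance between cell and stop_c0 below 0.0304 m and horizontal distance between cell and stop_c1 below 0.0304 m and value of joint contact above 0.0008 m and z of cell in the frame of band below 0.003 m and angle between the y axis of cell and the y axis of band, either way round below 0.05 rad and value of joint start below 0.0015 m and linear speed of cell below 0.01 m/s); the robot touches nothing.
It fails at once if the fingers push or squeeze the cell with more than 12 N (contact force between the fingers and cell above 12 N).
It fails at once if the cell is lifted more than 8 mm off the bed (z of cell in the frame of band above 0.008 m).
It fails at once if the start button is pressed before the cell is home (value of joint start above 0.003 m and not (horizontal distance between cell and stop_c0 below 0.0304 m and horizontal distance between cell and stop_c1 below 0.0304 m and value of joint contact above 0.0008 m and z of cell in the frame of band below 0.003 m and angle between the y axis of cell and the y axis of band, either way round below 0.05 rad)).
It fails at once if a bystander moved more than 12 mm: the orange reference cell, the circuit board, the yellow multimeter, the white dispenser, the solder reel, the screwdriver, the box of cells, the mouse (distance of any of ref_cell, board, meter, dispenser, solder, driver, cell_box, mouse from where it was at the start of the episode above 0.012 m).
It also fails if it takes over 64 s, if anything falls off the work surface, if the arm or the gripper's body presses on something with over 40 N, if the wrist force passes 120 N, or if a joint passes its speed limit or range.

## Working session

There is one attempt and no reset: what is moved stays moved. The work goes in short steps, Python scripts to look and compute and a tool call to move; the robot and the scene stay as the last step left them, time stands still between calls to the robot, and variables do not carry over. Pictures are saved under pics/ and viewed, at most 10 in all, crops included, and the job is handed in when it is done.

Besides the shell and the picture viewer there is one more tool, called after "Request:" as name(argument=value, ...), one argument or row to a line, values as JSON. apply_moves: Moves the arm, as the interface text tells. Shifts and turns lie within -1 to 1; 1 stands for 0.5 m of shift or 2 pi rad of turn. Its arguments: {"type":"object","properties":{"offset":{"type":"array"},"twist":{"type":"array"},"fingers":{"type":"array"},"grip_force":{"type":"number"}},"required":["offset","twist","fingers"]}

```bash
mkdir -p pics
cat > h.py <<'E'
import numpy as np, cv2
from rig import monitor, capture, calibration, manip
def snap(n,f=None):
    c=calibration(n); p,d=capture(n)
    if f: cv2.imwrite('pics/'+f,p[:,:,::-1])
    return p,d,c
def rays(c,uv):
    uv=np.asarray(uv,float).reshape(-1,2)
    xd=np.c_[(uv[:,0]-c['cx'])/c['fx'],(uv[:,1]-c['cy'])/c['fy']]
    x=xd.copy()
    for _ in range(20): x=xd/(1+c['k1']*(x**2).sum(1,keepdims=True))
    R=cv2.Rodrigues(np.array(c['rvec'],float))[0]; t=np.array(c['tvec'],float).ravel()
    return -R.T@t, np.c_[x,np.ones(len(x))]@R
def onz(c,uv,z):
    o,d=rays(c,uv); return o+d*((z-o[2])/d[:,2])[:,None]
def ondepth(c,uv,depth):
    o,d=rays(c,uv); return o+d*np.asarray(depth).reshape(-1,1)
def proj(c,P):
    R=cv2.Rodrigues(np.array(c['rvec'],float))[0]; q=np.atleast_2d(P)@R.T+np.array(c['tvec'],float).ravel()
    x=q[:,:2]/q[:,2:]; x=x*(1+c['k1']*(x**2).sum(1,keepdims=True))
    return x*[c['fx'],c['fy']]+[c['cx'],c['cy']]
E
python3 - <<'E'
from h import *
a=snap('scene','s0.png');b=snap('top','t0.png')
s=monitor.observe();print({k:np.round(v,3).tolist() for k,v in s.items()})
for c in (a[2],b[2]): print(c, rays(c,[[280,210]]))
E
```

```text
{'clock': 0.1, 'joints': [1.188, 0.334, 0.04, 1.466, -0.013, 1.343, -0.059], 'joint_vel': [-0.001, -0.002, -0.002, -0.003, 0.0, 0.001, 0.002], 'effort': [0.004, -65.781, 1.34, -40.471, -0.06, 0.041, 0.0], 'position': [0.182, -0.624, 0.222], 'tool_rot': [[0.96, 0.28, -0.0], [0.28, -0.96, 0.001], [-0.0, -0.001, -1.0]], 'ft_force': [-1.729, 0.084, 0.515], 'torque': [0.012, 0.015, 0.012], 'grip_force': 0.0, 'opening': 0.087}
{'fx': 431.0875708677228, 'fy': 431.0875708677228, 'cx': 275.6854985132936, 'cy': 206.15235496353762, 'k1': -0.11058135984166609, 'rvec': array([ 2.28752628,  1.05398113, -0.36279457]), 'tvec': array([-0.35362946, -0.27023035,  1.59815622])} (array([ 1.1381519 , -0.50502384,  1.09624026]), array([[-0.45513183,  0.40044682, -0.79541008]]))
{'fx': 440.94180454705634, 'fy': 440.94180454705634, 'cx': 280.17113213547077, 'cy': 211.9692022907841, 'k1': 0.038385234625506644, 'rvec': array([ 2.20536978, -2.18847091,  0.05183027]), 'tvec': array([0.01712575, 0.52629445, 1.40732952])} (array([0.45832224, 0.02004289, 1.43087194]), array([[ 0.05222468,  0.0012186 , -0.99864468]]))
```

View pics/s0.png

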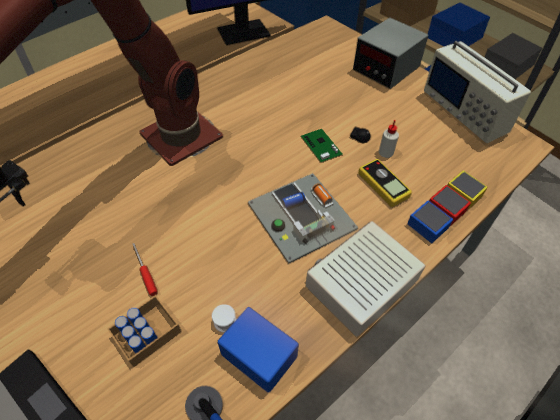

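View pics/t0.png

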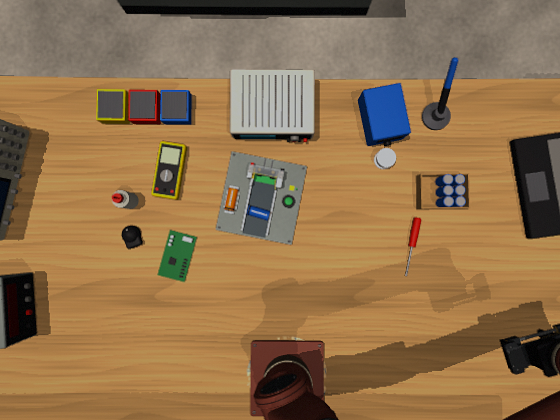

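The top view shows the jig around (262,197), with the blue cell near (258,213), the start button at (288,201) and the orange cell at (232,199). The bystanders are well clear of it. Next I'll measure these from both views.

```bash
cat > m.py <<'E'
from h import *
def blobs(p,lo,hi,roi,n=1):
    hsv=cv2.cvtColor(p,cv2.COLOR_RGB2HSV); m=cv2.inRange(hsv,lo,hi)
    r=np.zeros_like(m); x0,y0,x1,y1=roi; r[y0:y1,x0:x1]=m[y0:y1,x0:x1]
    cs=sorted(cv2.findContours(r,cv2.RETR_EXTERNAL,cv2.CHAIN_APPROX_NONE)[0],key=cv2.contourArea)[::-1][:n]
    return cs
cen=lambda c:(lambda M:[M['m10']/M['m00'],M['m01']/M['m00']])(cv2.moments(c))
E
python3 - <<'E'
from m import *
R={'top':(205,140,315,250),'scene':(240,165,365,265)}
col={'blue':((105,120,60),(125,255,255),.035),'orange':((5,150,80),(16,255,255),.035),'green':((45,100,30),(85,255,255),.034)}
C={}
for n in R:
    p,d,c=snap(n)
    for k,(lo,hi,z) in col.items():
        for b in blobs(p,lo,hi,R[n],2):
            if cv2.contourArea(b)<8: continue
            u=cen(b); C[n,k]=C.get((n,k),(c,u)); 
            print(n,k,cv2.contourArea(b),np.round(u,1),onz(c,u,z).round(4),ondepth(c,u,d[int(u[1]),int(u[0])]).round(4))
    # jig outline via depth height
    uu,vv=np.meshgrid(range(560),range(420)); P=ondepth(c,np.c_[uu.ravel(),vv.ravel()],d.ravel()).reshape(420,560,3)
    hsv=cv2.cvtColor(p,cv2.COLOR_RGB2HSV)
    m=((P[...,2]>.007)&(P[...,2]<.07)&(d>0)&(P[...,0]>.35)&(P[...,0]<.8)&(abs(P[...,1]-.06)<.22)).astype(np.uint8)
    m=cv2.morphologyEx(m,cv2.MORPH_OPEN,np.ones((5,5),np.uint8))
    b=max(cv2.findContours(m,cv2.RETR_EXTERNAL,cv2.CHAIN_APPROX_NONE)[0],key=cv2.contourArea)
    q=onz(c,b[:,0,:],.012)[:,:2].astype(np.float32); print(n,cv2.minAreaRect(q), cv2.boxPoints(cv2.minAreaRect(q)).round(3).tolist())
for k in col:
    (c1,u1),(c2,u2)=C['top',k],C['scene',k]
    o1,d1=rays(c1,u1);o2,d2=rays(c2,u2)
    s=np.linalg.lstsq(np.c_[d1[0],-d2[0]],o2-o1,rcond=None)[0]
    print(k,'tri',(o1+s[0]*d1[0]).round(4),(o2+s[1]*d2[0]).round(4))
E
```

```text
top blue 183.5 [258.2 212.3] [[0.5235 0.0907 0.035 ]] [[0.5227 0.0897 0.0535]]
top orange 106.0 [230.9 199.9] [[0.5623 0.1778 0.035 ]] [[0.5617 0.1769 0.0432]]
top orange 36.5 [261.2 142.2] [[0.7474 0.0834 0.035 ]] [[ 0.7554  0.0852 -0.0033]]
top green 119.0 [264.3 179.4] [[0.6286 0.0726 0.034 ]] [[0.6313 0.0735 0.0113]]
top green 46.0 [288.2 200.5] [[ 0.5618 -0.0039  0.034 ]] [[ 0.5618 -0.0039  0.0343]]
top ((0.5741227865219116, 0.0818532183766365), (0.24888664484024048, 0.2587446868419647), 79.40426635742188) [[0.42399999499320984, -0.017000000923871994], [0.6779999732971191, -0.06400000303983688], [0.7239999771118164, 0.18000000715255737], [0.4699999988079071, 0.2280000001192093]]
scene blue 121.5 [293.3 198.1] [[0.5225 0.0923 0.035 ]] [[0.5277 0.0872 0.0441]]
scene orange 151.0 [321.5 192.8] [[0.565  0.1751 0.035 ]] [[0.5666 0.1731 0.0381]]
scene green 36.5 [277.7 222.8] [[ 0.5627 -0.0073  0.034 ]] [[ 0.5608 -0.0057  0.0306]]
scene ((0.5742354989051819, 0.08041331171989441), (0.2489040493965149, 0.26108434796333313), 79.13508605957031) [[0.4230000078678131, -0.017000000923871994], [0.6790000200271606, -0.06599999964237213], [0.7260000109672546, 0.17800000309944153], [0.4690000116825104, 0.22699999809265137]]
blue tri [0.5234 0.0906 0.0373] [0.5238 0.091  0.0373]
orange tri [0.5627 0.1784 0.0303] [0.5624 0.1781 0.0303]
green tri [0.6257 0.0717 0.0578] [ 0.5702 -0.0138  0.0478]
```

The jig measures 249 x 259 mm at a yaw of about -10.7°, and the button and orange cell agree with the stated layout. Band is at about (0.633, 0.070) and the cell at jig x of about -111 mm. I'm moving towards it now.

Request:
apply_moves(
  offset=[
    [0.06, -0.05, 0],
    [0.12, -0.1, 0],
    [0.18, -0.15, 0],
    [0.24, -0.2, 0],
    [0.3, -0.25, 0],
    [0.36, -0.3, 0],
    [0.42, -0.35, 0],
    [0.48, -0.4, 0],
  ],
  twist=[
    [0, 0, 0.01],
    [0, 0, 0.02],
    [0, 0, 0.03],
    [0, 0, 0.04],
    [0, 0, 0.05],
    [0, 0, 0.06],
    [0, 0, 0.07],
    [0, 0, 0.075],
  ],
  fingers=[-0.5, -0.5, -0.5, -0.5, -0.5, -0.5, -0.5, -0.5],
)

```text
clock: 0.87
position: [0.357, -0.363, 0.2226]
tool_rot: [[0.982, -0.19, 0.0], [-0.19, -0.982, -0.0], [0.0, 0.0, -1.0]]
ft_force: [0.7, -0.2, 0.2]
opening: 0.0419
grip_force: 0.0
```

Request:
apply_moves(
  offset=[
    [0.02, -0.08, 0],
    [0.03, -0.16, 0],
    [0.04, -0.24, 0],
    [0.05, -0.32, 0],
    [0.05, -0.4, 0],
    [0.05, -0.48, 0],
    [0.05, -0.56, 0],
    [0.05, -0.64, 0],
  ],
  twist=[
    [0, 0, 0],
    [0, 0, 0],
    [0, 0, 0],
    [0, 0, 0],
    [0, 0, 0],
    [0, 0, 0],
    [0, 0, 0],
    [0, 0, 0],
  ],
  fingers=[-0.5, -0.5, -0.5, -0.5, -0.5, -0.5, -0.5, -0.5],
)

```text
clock: 1.53
position: [0.4404, -0.0531, 0.2227]
tool_rot: [[0.982, -0.186, 0.0], [-0.186, -0.982, -0.0], [0.0, 0.0, -1.0]]
ft_force: [0.5, -0.3, -0.1]
opening: 0.0219
grip_force: 0.0
```

Request:
apply_moves(
  offset=[
    [0, -0.08, 0],
    [0, -0.16, 0],
    [0, -0.24, 0],
    [0, -0.314, 0],
    [0, -0.314, 0],
    [0, -0.314, 0],
  ],
  twist=[
    [0, 0, 0],
    [0, 0, 0],
    [0, 0, 0],
    [0, 0, 0],
    [0, 0, 0],
    [0, 0, 0],
  ],
  fingers=[-0.5, -0.5, -0.5, -0.5, -0.5, -0.5],
)

```text
clock: 2.03
position: [0.4696, 0.1016, 0.2225]
tool_rot: [[0.983, -0.182, -0.0], [-0.182, -0.983, 0.001], [-0.0, -0.001, -1.0]]
ft_force: [0.3, -0.7, -1.2]
opening: 0.0217
grip_force: 0.0
```

Run:
```python
from h import *
p,d,c=snap('wrist','w0.png'); np.savez('w0.npz',p=p,d=d,c=c,allow_pickle=True)
print(rays(c,[[280,210]]), monitor.observe()['position'], monitor.observe()['ft_force'])
```

```text
(array([0.54857933, 0.08650001, 0.38508329]), array([[-0.28351415,  0.0518247 , -0.95756692]])) [0.46965184 0.09962112 0.22234832] [ 0.17816565 -1.14960044 -0.09466336]
```

View pics/w0.png

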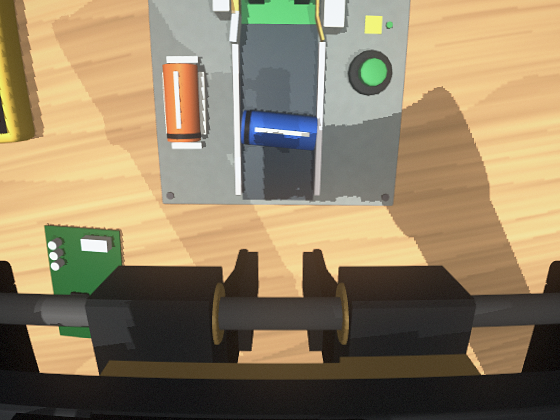

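The wrist view shows the cell at about (281,130), slightly off square. The rails run at u≈239 and u≈320, the button is at (373,72), the green band at (280,10) and the orange cell at (183,102).

Run:
```python
from m import *
z=np.load('w0.npz',allow_pickle=True);p,d,c=z['p'],z['d'],z['c'].item()
hsv=cv2.cvtColor(p,cv2.COLOR_RGB2HSV)
b=blobs(p,(105,120,40),(125,255,255),(235,90,330,170))[0]
u=cen(b); r=cv2.minAreaRect(b); print('blue',u,r)
L=[cen(b)]; 
P=onz(c,cv2.boxPoints(r),.0282); print('cell box@axis',P.round(4).tolist(), 'c',onz(c,u,.0355))
yy,xx=np.nonzero(cv2.inRange(hsv,(105,120,40),(125,255,255))[90:170,235:330]); 
Q=ondepth(c,np.c_[xx+235,yy+90],d[yy+90,xx+235]); Q=Q[Q[:,2]>.02]; print('depth cloud max z',np.percentile(Q[:,2],[50,98]),Q.mean(0))
g=blobs(p,(45,100,60),(85,255,255),(345,50,400,95))[0]; B=onz(c,cen(g),.034)[0]; print('button',cen(g),B)
o=blobs(p,(5,150,80),(16,255,255),(150,50,215,150))[0]; O=onz(c,cen(o),.040)[0]; print('orange',O)
# jig near edge corners
m=blobs(p,(0,0,60),(180,60,170),(140,150,410,215))
# rails: bright low-sat pixel strips
for x0,x1 in ((225,245),(312,332)):
    s=(hsv[60:190,x0:x1,2]>190)&(hsv[60:190,x0:x1,1]<50)
    v,w=np.nonzero(s); rows=[(np.mean(w[v==k])+x0,k+60) for k in set(v)]
    q=onz(c,rows,.024); l=cv2.fitLine(q[:,:2].astype(np.float32),cv2.DIST_HUBER,0,.01,.01).ravel(); print('rail',l,np.degrees(np.arctan2(l[1],l[0])))
    L.append(l)
```

```text
blue [282.34274731309324, 130.09217855181612] ((282.4604187011719, 130.111572265625), (67.13267517089844, 33.48019790649414), 5.492323875427246)
cell box@axis [[0.5155, 0.1248, 0.0282], [0.546, 0.1154, 0.0282], [0.5285, 0.0534, 0.0282], [0.4974, 0.0615, 0.0282]] c [[0.52258157 0.08887093 0.0355    ]]
depth cloud max z [0.04205683 0.04558013] [0.52378714 0.09035405 0.0431223 ]
button [373.067412239826, 71.58310034172102] [ 0.560248   -0.00315059  0.034     ]
orange [0.56917795 0.17626909 0.04      ]
rail [ 0.9814225  -0.19185913  0.5439694   0.13052557] -11.0613
rail [ 0.98191184 -0.18933876  0.5053679   0.05531872] -10.914197
```

Request:
apply_moves(
  offset=[
    [0, -0.008, 0.07],
    [0, -0.008, 0.14],
    [0, -0.008, 0.21],
    [0, -0.008, 0.28],
    [0, -0.008, 0.34],
    [0, -0.008, 0.38],
    [0, -0.008, 0.4],
    [0, -0.008, 0.408],
  ],
  twist=[
    [0, 0, 0.001],
    [0, 0, 0.001],
    [0, 0, 0.001],
    [0, 0, 0.001],
    [0, 0, 0.001],
    [0, 0, 0.001],
    [0, 0, 0.001],
    [0, 0, 0.001],
  ],
  fingers=[-0.5, -0.5, -0.5, -0.5, -0.5, -0.5, -0.5, -0.5],
)

```text
clock: 2.75
position: [0.4696, 0.1016, 0.0171]
tool_rot: [[0.981, -0.194, -0.003], [-0.194, -0.981, -0.001], [-0.003, 0.001, -1.0]]
ft_force: [-0.6, 0.5, -0.6]
opening: 0.0215
grip_force: 0.0
```

Request:
apply_moves(
  offset=[
    [0, 0, 0],
    [0, 0, 0],
    [0, 0, 0],
  ],
  twist=[
    [0, 0, 0],
    [0, 0, 0],
    [0, 0, 0],
  ],
  fingers=[-0.5, -0.5, -0.5],
)

```text
clock: 3.0
position: [0.4717, 0.1031, 0.02]
tool_rot: [[0.981, -0.193, 0.002], [-0.193, -0.981, 0.0], [0.002, -0.001, -1.0]]
ft_force: [-0.1, -0.9, 0.3]
opening: 0.0217
grip_force: 0.0
```

Run:
```python
from h import *
p,d,c=snap('wrist','w1.png')
s=monitor.observe();print(s['position'],s['ft_force'],s['tool_rot'][:,0])
```

```text
[0.47168161 0.1031622  0.01989828] [ 0.06000994 -0.09634911 -0.65466723] [ 0.9812122  -0.19291773  0.00231849]
```

View pics/w1.png

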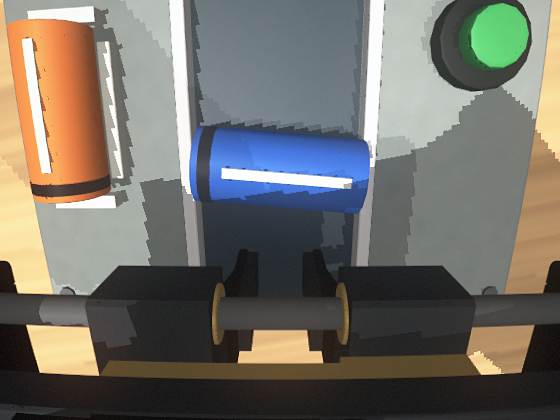

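The cell lies ahead of the fingers at (281,168), about 5° off square, and both fingers are in the lane between the rails. I'll push slowly.

Request:
apply_moves(
  offset=[
    [0.01, 0, 0],
    [0.02, 0, 0],
    [0.03, 0, 0],
    [0.04, 0, 0],
    [0.05, 0, 0],
    [0.06, 0, 0],
    [0.07, 0, 0],
    [0.08, 0, 0],
  ],
  twist=[
    [0, 0, 0],
    [0, 0, 0],
    [0, 0, 0],
    [0, 0, 0],
    [0, 0, 0],
    [0, 0, 0],
    [0, 0, 0],
    [0, 0, 0],
  ],
  fingers=[-0.5, -0.5, -0.5, -0.5, -0.5, -0.5, -0.5, -0.5],
)

```text
clock: 3.72
position: [0.5103, 0.0953, 0.0185]
tool_rot: [[0.981, -0.193, -0.0], [-0.193, -0.981, 0.0], [-0.0, -0.0, -1.0]]
ft_force: [-0.5, 0.3, 0.2]
opening: 0.0216
grip_force: 0.2
```

Request:
apply_moves(
  offset=[
    [0.006, 0, 0],
    [0.012, 0, 0],
    [0.018, 0, 0],
    [0.024, 0, 0],
    [0.03, 0, 0],
    [0.036, 0, 0],
    [0.042, 0, 0],
    [0.048, 0, 0],
  ],
  twist=[
    [0, 0, 0],
    [0, 0, 0],
    [0, 0, 0],
    [0, 0, 0],
    [0, 0, 0],
    [0, 0, 0],
    [0, 0, 0],
    [0, 0, 0],
  ],
  fingers=[-0.5, -0.5, -0.5, -0.5, -0.5, -0.5, -0.5, -0.5],
)

```text
clock: 4.38
position: [0.5337, 0.0907, 0.0186]
tool_rot: [[0.981, -0.192, -0.0], [-0.192, -0.981, -0.0], [-0.0, 0.0, -1.0]]
ft_force: [-1.2, 0.8, 0.5]
opening: 0.0221
grip_force: 0.2
```

```bash
cat > st.py <<'E'
from m import *
ex=np.array([.9816,-.1908]);ey=np.array([.1908,.9816])
def st(f=None):
    p,d,c=snap('wrist',f); s=monitor.observe(); q=s['position']
    print('jig tcp',q[:2]@ex-.606,q[:2]@ey-.1915,q[2],'F',s['ft_force'][:2]@ex,s['ft_force'][:2]@ey,s['ft_force'][2],s['clock'])
    b=blobs(p,(105,120,40),(125,255,255),(150,0,420,260))
    if b:
        r=cv2.minAreaRect(b[0]); B=onz(c,cv2.boxPoints(r),.032)[:,:2]; C=onz(c,cen(b[0]),.038)[0,:2]
        print('cell',C@ex-.606,C@ey-.1915,'box',(B@ex-.606).round(4),(B@ey-.1915).round(4))
E
python3 -c "
from st import *
st('w2.png')"
```

```text
jig tcp -0.09885086090397566 -0.0006478448922644098 0.018648564746894063 F -0.21820456871002003 -0.4766036135347529 0.24931659066883705 4.4333
cell -0.06795519429482744 -0.005255845424379124 box [-0.0533 -0.0534 -0.0872 -0.087 ] [ 0.0272 -0.0381 -0.0404  0.0291]
```

View pics/w2.png

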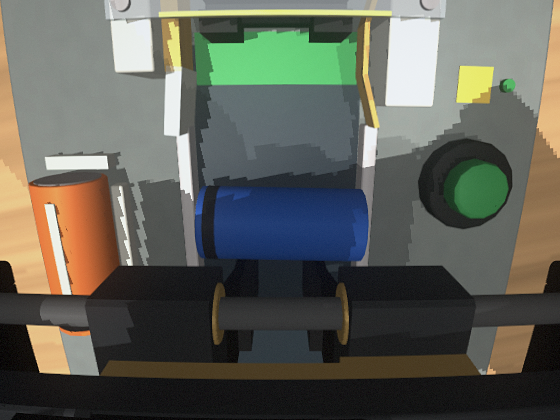

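The cell is now square at (282,224), about 70 mm before the band. The stop pads show as dark shapes at (215,30) and (330,30) behind the band. I'll estimate their position while carrying on.

Request:
apply_moves(
  offset=[
    [0.006, 0, 0],
    [0.012, 0, 0],
    [0.018, 0, 0],
    [0.024, 0, 0],
    [0.03, 0, 0],
    [0.036, 0, 0],
    [0.042, 0, 0],
    [0.048, 0, 0],
  ],
  twist=[
    [0, 0, 0],
    [0, 0, 0],
    [0, 0, 0],
    [0, 0, 0],
    [0, 0, 0],
    [0, 0, 0],
    [0, 0, 0],
    [0, 0, 0],
  ],
  fingers=[-0.5, -0.5, -0.5, -0.5, -0.5, -0.5, -0.5, -0.5],
)

```text
clock: 5.1
position: [0.5572, 0.0861, 0.0186]
tool_rot: [[0.981, -0.193, -0.0], [-0.193, -0.981, 0.0], [-0.0, -0.0, -1.0]]
ft_force: [-0.6, -0.0, 0.9]
opening: 0.0215
grip_force: 0.2
```

```bash
python3 -c "
from st import *
p=cv2.imread('pics/w2.png')
for u in (222,330): print(p[14:60:2,u].sum(1))
st('w3.png')
c=calibration('wrist')
"
```

```text
[616 234 144 143 199 210 208 210 207 145 115 122 132 122 109 456 447 446
 447 445 456 445 454]
[576 236 159 157 181 200 201 196 201 133 121 120 113 119 156 427 416 420
 418 421 423 423 423]
jig tcp -0.07488393241050117 -0.0007060553558786431 0.018596290109314264 F 0.14960052405417099 -0.8269732595201604 -0.07953249297317433 5.15
cell -0.044088974436704786 -0.005476315118911029 box [-0.0298 -0.0298 -0.0632 -0.063 ] [ 0.0267 -0.0386 -0.0409  0.0286]
```

View pics/w3.png

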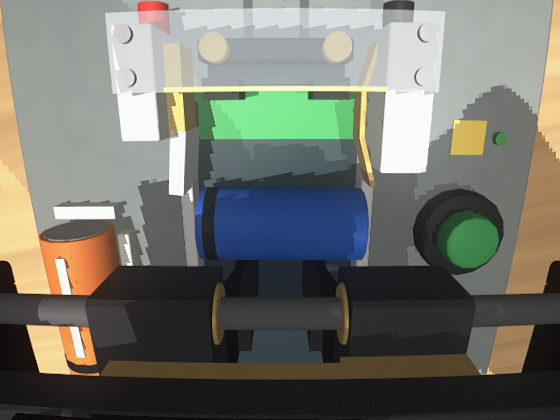

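```bash
python3 -c "
from st import *
c=calibration('wrist'); p=cv2.imread('pics/w3.png')
for u in (222,330): print(p[86:106,u].sum(1))
for z,uv in ((.012,[[280,139],[230,98],[330,98]]),(.038,[[230,98],[330,98]]),(.05,[[280,89]])): print(z,(onz(c,uv,z)[:,:2]@ex-.606).round(4))
"
```

```text
[615 689 708 697 686 525 268 270 273 278 281 276 270 273 445 531 523 524
 525 527]
[674 696 693 696 684 355 251 255 267 265 264 258 253 322 497 499 496 495
 498 495]
0.012 [-0.0111  0.0073  0.0072]
0.038 [0.007 0.007]
0.05 [0.0098]
```

Request:
apply_moves(
  offset=[
    [0.004, 0, 0],
    [0.008, 0, 0],
    [0.012, 0, 0],
    [0.016, 0, 0],
    [0.02, 0, 0],
    [0.024, 0, 0],
  ],
  twist=[
    [0, 0, 0],
    [0, 0, 0],
    [0, 0, 0],
    [0, 0, 0],
    [0, 0, 0],
    [0, 0, 0],
  ],
  fingers=[-0.5, -0.5, -0.5, -0.5, -0.5, -0.5],
)

```text
clock: 5.65
position: [0.5687, 0.0841, 0.0185]
tool_rot: [[0.981, -0.192, -0.0], [-0.192, -0.981, 0.0], [-0.0, -0.0, -1.0]]
ft_force: [-1.6, 0.2, 1.2]
opening: 0.0217
grip_force: 0.8
```

Request:
apply_moves(
  offset=[
    [0.002, 0, 0],
    [0.004, 0, 0],
    [0.006, 0, 0],
    [0.008, 0, 0],
    [0.01, 0, 0],
    [0.012, 0, 0],
  ],
  twist=[
    [0, 0, 0],
    [0, 0, 0],
    [0, 0, 0],
    [0, 0, 0],
    [0, 0, 0],
    [0, 0, 0],
  ],
  fingers=[-0.5, -0.5, -0.5, -0.5, -0.5, -0.5],
)

```text
clock: 6.15
position: [0.5746, 0.0828, 0.0186]
tool_rot: [[0.981, -0.192, -0.0], [-0.192, -0.981, 0.0], [-0.0, -0.0, -1.0]]
ft_force: [-1.5, 1.4, 0.3]
opening: 0.0218
grip_force: 0.9
```

```bash
python3 -c "
from st import *
st()"
```

```text
jig tcp -0.05751831724418632 -0.0006589752546118932 0.018575197676244243 F -1.8838853639060336 0.5808139019476489 0.4207471568502368 6.2
cell -0.02660492969545225 -0.0036805720342277803 box [-0.0129 -0.013  -0.0454 -0.0453] [ 0.0289 -0.0365 -0.0386  0.0309]
```

The band edge (-11.1 mm) and guard (+9.8 mm) both match the text. The pad fronts show at about +7 mm, so home should be near -9 mm, with TCP around -38 mm. Approaching slowly and feeling for it.

Request:
apply_moves(
  offset=[
    [0.003, 0, 0],
    [0.006, 0, 0],
    [0.009, 0, 0],
    [0.012, 0, 0],
    [0.015, 0, 0],
    [0.018, 0, 0],
    [0.021, 0, 0],
    [0.024, 0, 0],
  ],
  twist=[
    [0, 0, 0],
    [0, 0, 0],
    [0, 0, 0],
    [0, 0, 0],
    [0, 0, 0],
    [0, 0, 0],
    [0, 0, 0],
    [0, 0, 0],
  ],
  fingers=[-0.5, -0.5, -0.5, -0.5, -0.5, -0.5, -0.5, -0.5],
)

```text
clock: 6.87
position: [0.5864, 0.0801, 0.0185]
tool_rot: [[0.981, -0.193, -0.0], [-0.193, -0.981, -0.0], [-0.0, 0.0, -1.0]]
ft_force: [-3.8, -0.1, 0.8]
opening: 0.022
grip_force: 1.5
```

```bash
python3 -c "
from st import *
st('w4.png');st()"
```

```text
jig tcp -0.04535276184387216 -0.0009585308017314165 0.01851156618721222 F -2.254348752037793 -0.19778380535261134 1.1708036960229995 6.9167
cell -0.015434879802836088 -0.0029992534037605045 box [-0.0012 -0.0013 -0.0333 -0.0331] [ 0.029  -0.036  -0.038   0.0309]
jig tcp -0.045409131591021445 -0.000925745645420667 0.018504304268042095 F -0.8995691163088424 0.1845045847256222 -0.02811835753788594 6.9667
cell -0.015170245379877212 -0.0029816159463007252 box [-0.0329 -0.0009 -0.001  -0.033 ] [ 0.0309  0.029  -0.036  -0.0381]
```

View pics/w4.png

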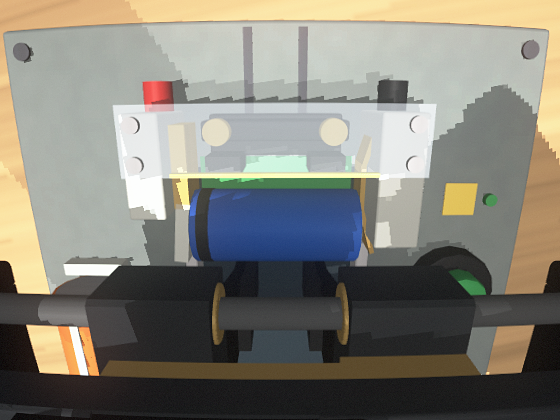

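```bash
python3 -c "
from st import *
c=calibration('wrist'); p=cv2.imread('pics/w4.png')
for u in (225,327,280): print([tuple(map(int,x)) for x in p[148:190:2,u]])
for z in (.012,.038,.05): print(z,(onz(c,[[280,160],[280,170],[280,175],[280,180],[280,188]],z)[:,:2]@ex-.606).round(4))
cv2.imwrite('pics/w4c.png',cv2.resize(p[100:270,170:390],None,fx=3.5,fy=3.5,interpolation=cv2.INTER_CUBIC))
"
```

```text
[(184, 181, 177), (186, 182, 178), (179, 176, 170), (180, 178, 173), (178, 176, 170), (181, 179, 174), (182, 180, 175), (182, 179, 174), (184, 182, 177), (183, 179, 175), (200, 197, 194), (201, 199, 194), (188, 207, 208), (207, 254, 254), (188, 252, 255), (157, 230, 144), (136, 220, 120), (80, 124, 79), (80, 124, 78), (79, 125, 77), (86, 104, 74)]
[(183, 181, 175), (181, 179, 173), (178, 176, 169), (179, 177, 170), (181, 179, 172), (184, 182, 177), (183, 180, 175), (185, 182, 176), (188, 187, 182), (191, 189, 184), (195, 193, 188), (197, 194, 189), (185, 216, 218), (197, 255, 254), (191, 255, 255), (80, 121, 67), (84, 128, 79), (79, 123, 74), (81, 125, 76), (81, 126, 75), (83, 103, 67)]
[(188, 187, 181), (191, 189, 183), (182, 180, 174), (183, 180, 174), (201, 221, 185), (225, 246, 209), (225, 245, 207), (225, 246, 209), (225, 246, 208), (225, 245, 208), (225, 245, 209), (223, 245, 205), (188, 221, 215), (205, 255, 254), (197, 255, 255), (89, 135, 80), (81, 125, 74), (80, 126, 74), (81, 126, 74), (80, 125, 74), (84, 102, 64)]
0.012 [ 0.0086  0.0038  0.0014 -0.001  -0.0049]
0.038 [0.0126 0.0086 0.0066 0.0045 0.0012]
0.05 [0.0145 0.0108 0.0089 0.0071 0.004 ]
```

View pics/w4c.png

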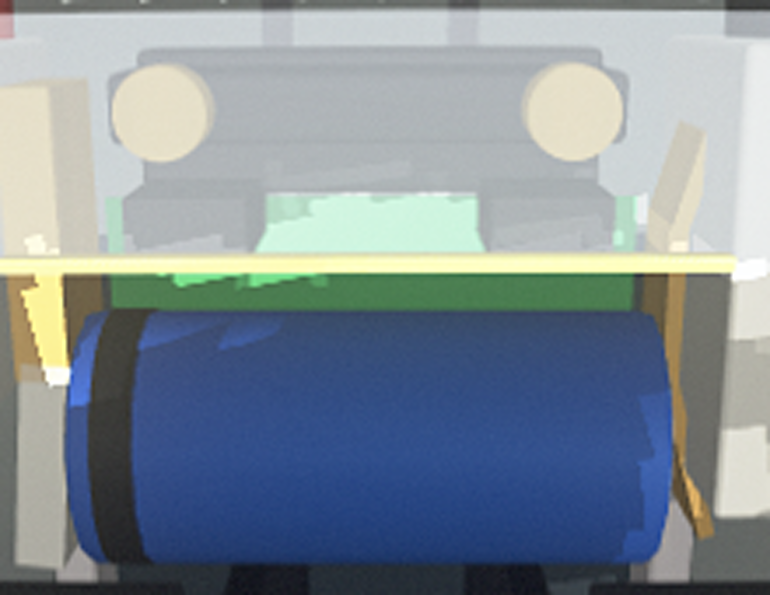

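The camera sits ahead of the pads and sees only their tops, so the near-vertical w3 reading (pad front about +7 mm) stands. About 8 mm remain. I'll creep in.

Request:
apply_moves(
  offset=[
    [0.002, 0, 0],
    [0.004, 0, 0],
    [0.006, 0, 0],
    [0.008, 0, 0],
    [0.01, 0, 0],
  ],
  twist=[
    [0, 0, 0],
    [0, 0, 0],
    [0, 0, 0],
    [0, 0, 0],
    [0, 0, 0],
  ],
  fingers=[-0.5, -0.5, -0.5, -0.5, -0.5],
)

```text
clock: 7.38
position: [0.5912, 0.0793, 0.0185]
tool_rot: [[0.981, -0.193, -0.0], [-0.193, -0.981, -0.0], [-0.0, 0.0, -1.0]]
ft_force: [-3.6, -1.1, 2.3]
opening: 0.0218
grip_force: 1.8
```

Request:
apply_moves(
  offset=[
    [0.001, 0, 0],
    [0.002, 0, 0],
  ],
  twist=[
    [0, 0, 0],
    [0, 0, 0],
  ],
  fingers=[-0.5, -0.5],
)

```text
clock: 7.55
position: [0.5922, 0.0791, 0.0185]
tool_rot: [[0.981, -0.193, -0.0], [-0.193, -0.981, -0.0], [-0.0, 0.0, -1.0]]
ft_force: [-3.2, -2.0, 0.8]
opening: 0.0219
grip_force: 1.7
```

Request:
apply_moves(
  offset=[
    [0.001, 0, 0],
    [0.002, 0, 0],
  ],
  twist=[
    [0, 0, 0],
    [0, 0, 0],
  ],
  fingers=[-0.5, -0.5],
)

```text
clock: 7.72
position: [0.5932, 0.079, 0.0185]
tool_rot: [[0.981, -0.193, -0.0], [-0.193, -0.981, -0.0], [-0.0, 0.0, -1.0]]
ft_force: [-3.7, -1.3, 1.0]
opening: 0.0216
grip_force: 1.7
```

```bash
python3 -c "
from st import *
st();st()"
```

```text
jig tcp -0.03864766985493051 -0.0007956527147593984 0.01851855350273932 F -3.0812435028180425 -2.1344629752109654 1.0007740147199689 7.7667
cell -0.009324839295107634 -0.0032899971659474114 box [ 0.0026  0.0025 -0.0264 -0.0263] [ 0.0293 -0.036  -0.0379  0.0311]
jig tcp -0.038662177526934016 -0.00072385307342554 0.01854880926940339 F -3.611418148406532 -2.1090286929008673 0.8832670051194702 7.8167
cell -0.009288479955399609 -0.003398688337687139 box [ 0.0027  0.0026 -0.0263 -0.0262] [ 0.0294 -0.036  -0.0379  0.0311]
```

Drag is steady at about 3.5 N with no steep climb yet, so I'll continue in 0.5 mm steps.

Request:
apply_moves(
  offset=[
    [0.001, 0, 0],
    [0.001, 0, 0],
  ],
  twist=[
    [0, 0, 0],
    [0, 0, 0],
  ],
  fingers=[-0.5, -0.5],
)

```text
clock: 7.98
position: [0.5937, 0.079, 0.0185]
tool_rot: [[0.981, -0.193, -0.0], [-0.193, -0.981, 0.0], [-0.0, 0.0, -1.0]]
ft_force: [-3.9, -1.8, 0.4]
opening: 0.0219
grip_force: 1.7
```

Request:
apply_moves(
  offset=[
    [0.001, 0, 0],
    [0.001, 0, 0],
  ],
  twist=[
    [0, 0, 0],
    [0, 0, 0],
  ],
  fingers=[-0.5, -0.5],
)

```text
clock: 8.15
position: [0.5938, 0.079, 0.0185]
tool_rot: [[0.981, -0.192, -0.001], [-0.192, -0.981, -0.0], [-0.001, 0.0, -1.0]]
ft_force: [-5.3, -0.6, 1.6]
opening: 0.0218
grip_force: 2.7
```

```bash
python3 -c "
from st import *
st();st()"
```

```text
jig tcp -0.03820128536998424 -0.0007244654286901187 0.018497152870243498 F -4.852291844735958 -2.2931748310960454 1.7872379125782285 8.2
cell -0.009148355331003 -0.0033015178237598697 box [ 0.0023  0.0022 -0.0258 -0.0257] [ 0.0295 -0.0364 -0.0383  0.0312]
jig tcp -0.038185322613189965 -0.0007124746188543474 0.018506430888386848 F -5.627968091136267 -2.241480238766835 2.215167334974844 8.25
cell -0.009150756692507866 -0.0032966068185271424 box [ 0.0023  0.0022 -0.0258 -0.0257] [ 0.0295 -0.0364 -0.0383  0.0312]
```

The commanded 0.5 mm gave only 0.1 mm of motion and the force is climbing, so the cell is on the stops. One more small step makes sure both pads are seated.

Request:
apply_moves(
  offset=[
    [0.0006, 0, 0],
    [0.0006, 0, 0],
    [0.0006, 0, 0],
  ],
  twist=[
    [0, 0, 0],
    [0, 0, 0],
    [0, 0, 0],
  ],
  fingers=[-0.5, -0.5, -0.5],
)

```text
clock: 8.5
position: [0.5938, 0.0789, 0.0185]
tool_rot: [[0.981, -0.192, -0.001], [-0.192, -0.981, -0.0], [-0.001, 0.0, -1.0]]
ft_force: [-6.7, -0.9, 2.7]
opening: 0.0221
grip_force: 3.2
```

```bash
python3 -c "
from st import *
st();st()"
```

```text
jig tcp -0.03814170031552655 -0.0007289775139291965 0.018486253198941784 F -6.668015220596674 -2.326469028647084 4.098760949253388 8.55
cell -0.009102730291841388 -0.003286776015010512 box [ 0.0023  0.0022 -0.0258 -0.0256] [ 0.0295 -0.0364 -0.0383  0.0312]
jig tcp -0.03813401136539485 -0.0007315140881598847 0.018476596173024048 F -6.710996677230702 -2.272566528338582 2.9838501007056335 8.6
cell -0.009103659506749184 -0.003286873663163603 box [ 0.0023  0.0022 -0.0258 -0.0256] [ 0.0295 -0.0364 -0.0383  0.0312]
```

The force is about 6.7 N against roughly 3.5 N of drag, and motion has stopped, so the cell is home near x = -9 mm. Now I'll back straight off, lift and go over the button.

Request:
apply_moves(
  offset=[
    [-0.01, 0, 0],
    [-0.04, 0, 0],
    [-0.08, 0, 0],
    [-0.12, 0, 0],
    [-0.12, 0, -0.06],
    [-0.12, 0, -0.12],
    [-0.08, 0.06, -0.12],
    [-0.034, 0.12, -0.12],
  ],
  twist=[
    [0, 0, 0],
    [0, 0, 0],
    [0, 0, 0],
    [0, 0, 0],
    [0, 0, 0],
    [0, 0, 0],
    [0, 0, 0],
    [0, 0, 0],
  ],
  fingers=[-0.5, -0.5, -0.5, -0.5, -0.5, -1, -1, -1],
)

```text
clock: 9.27
position: [0.5684, 0.0254, 0.0818]
tool_rot: [[0.982, -0.187, 0.007], [-0.187, -0.982, 0.001], [0.007, -0.002, -1.0]]
ft_force: [1.2, -0.1, 0.3]
opening: 0.0089
grip_force: 0.0
```

Request:
apply_moves(
  offset=[
    [0, 0.054, 0],
    [0, 0.054, 0],
    [0, 0.054, 0],
    [0, 0.054, 0],
  ],
  twist=[
    [0, 0, 0],
    [0, 0, 0],
    [0, 0, 0],
    [0, 0, 0],
  ],
  fingers=[-1, -1, -1, -1],
)

```text
clock: 9.6
position: [0.5615, -0.0023, 0.0789]
tool_rot: [[0.981, -0.192, 0.001], [-0.192, -0.981, 0.001], [0.001, -0.001, -1.0]]
ft_force: [-0.7, 0.6, 0.3]
opening: -0.0
grip_force: 0.0
```

```bash
python3 -c "
from st import *
st('w5.png')"
```

```text
jig tcp -0.05458988436356027 -0.08610208141689961 0.07887456080203256 F -0.7541734352004462 0.23750468498876484 0.06890463578529771 9.65
cell -0.009347347461786337 -0.023051289603858632 box [ 0.0048  0.0052 -0.0255 -0.0261] [-0.0111 -0.0352 -0.034  -0.0089]
```

View pics/w5.png

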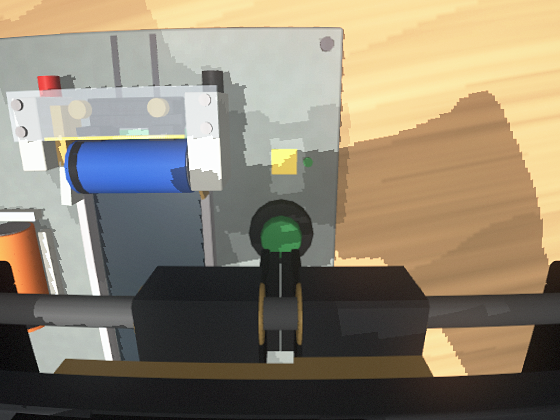

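The cell at (128,166) stayed home, and the closed fingers are over the button at (282,232). Pressing now.

Request:
apply_moves(
  offset=[
    [0, 0.003, 0.04],
    [0, 0.003, 0.075],
    [0, 0.003, 0.085],
    [0, 0.003, 0.09],
    [0, 0.003, 0.094],
    [0, 0.003, 0.094],
  ],
  twist=[
    [0, 0, 0],
    [0, 0, 0],
    [0, 0, 0],
    [0, 0, 0],
    [0, 0, 0],
    [0, 0, 0],
  ],
  fingers=[-1, -1, -1, -1, -1, -1],
)

```text
clock: 10.15
position: [0.5611, -0.0038, 0.0321]
tool_rot: [[0.981, -0.191, 0.001], [-0.191, -0.981, 0.001], [0.0, -0.001, -1.0]]
ft_force: [-1.7, 1.9, 1.3]
opening: 0.0004
grip_force: 1.1
```

Request:
apply_moves(
  offset=[
    [0, 0, 0.002],
    [0, 0, 0.004],
    [0, 0, 0.006],
    [0, 0, 0.006],
  ],
  twist=[
    [0, 0, 0],
    [0, 0, 0],
    [0, 0, 0],
    [0, 0, 0],
  ],
  fingers=[-1, -1, -1, -1],
)

```text
clock: 10.48
position: [0.5616, -0.0043, 0.0291]
tool_rot: [[0.981, -0.192, 0.002], [-0.192, -0.981, 0.001], [0.002, -0.001, -1.0]]
ft_force: [0.6, 2.8, 3.0]
opening: 0.0004
grip_force: 1.8
```

Request:
apply_moves(
  offset=[
    [0, 0, 0.002],
    [0, 0, 0.003],
    [0, 0, 0.004],
    [0, 0, 0.004],
    [0, 0, 0.004],
  ],
  twist=[
    [0, 0, 0],
    [0, 0, 0],
    [0, 0, 0],
    [0, 0, 0],
    [0, 0, 0],
  ],
  fingers=[-1, -1, -1, -1, -1],
)

```text
clock: 10.9
position: [0.5617, -0.0043, 0.0282]
tool_rot: [[0.981, -0.192, 0.002], [-0.192, -0.981, -0.0], [0.002, -0.0, -1.0]]
ft_force: [-5.0, 2.4, 17.3]
opening: 0.0007
grip_force: 8.9
```

```bash
python3 -c "
from st import *
st();st()"
```

```text
jig tcp -0.05384652483909813 -0.08855843199054031 0.028214930581607973 F -5.368231764481275 2.325724875723184 18.869094826932383 10.95
cell -0.020072318467880712 -0.032028051365215415 box [-0.0256 -0.0108 -0.0108 -0.0256] [-0.0285 -0.03   -0.0328 -0.0313]
jig tcp -0.05384713415910447 -0.08859329135391494 0.028211259948088645 F -5.128591810671344 1.524615286904473 17.54283482502924 11.0
cell -0.020066331127409298 -0.032027161054011544 box [-0.0256 -0.0108 -0.0108 -0.0256] [-0.0285 -0.03   -0.0328 -0.0313]
```

The force followed the spring (about 3 N at 4.9 mm of travel), then met a hard stop at z = 28.2 mm, which is fully down. Now I'll lift off and check.

Request:
apply_moves(
  offset=[
    [0, 0, -0.02],
    [0, 0, -0.06],
    [0, 0, -0.12],
    [-0.04, 0, -0.18],
    [-0.08, 0, -0.24],
    [-0.12, -0.05, -0.3],
    [-0.16, -0.1, -0.3],
    [-0.16, -0.15, -0.3],
  ],
  twist=[
    [0, 0, 0],
    [0, 0, 0],
    [0, 0, 0],
    [0, 0, 0],
    [0, 0, 0],
    [0, 0, 0],
    [0, 0, 0],
    [0, 0, 0],
  ],
  fingers=[-1, -1, -1, -1, -1, -1, -1, -1],
)

```text
clock: 11.67
position: [0.4951, 0.0853, 0.1789]
tool_rot: [[0.981, -0.193, 0.003], [-0.193, -0.981, -0.002], [0.003, 0.001, -1.0]]
ft_force: [1.2, 0.1, 0.2]
opening: 0.0003
grip_force: 0.0
```

Request:
apply_moves(
  offset=[
    [0, 0, 0],
    [0, 0, 0],
    [0, 0, 0],
    [0, 0, 0],
  ],
  twist=[
    [0, 0, 0],
    [0, 0, 0],
    [0, 0, 0],
    [0, 0, 0],
  ],
  fingers=[-1, -1, -1, -1],
)

```text
clock: 12.0
position: [0.4967, 0.0827, 0.1761]
tool_rot: [[0.981, -0.194, -0.001], [-0.194, -0.981, -0.0], [-0.001, 0.001, -1.0]]
ft_force: [0.4, -0.5, 0.1]
opening: 0.0009
grip_force: 0.0
```

```bash
python3 -c "
from st import *
st('w6.png')
p,d,c=snap('wrist'); g=blobs(p,(45,100,40),(85,255,255),(300,0,480,200)); u=cen(g[0]); print(u,ondepth(c,u,d[int(u[1]),int(u[0])]))"
```

```text
jig tcp -0.1342048024376089 -0.015392244712412656 0.17613962481903087 F -0.566117914918825 0.4434532409045654 -0.06555040535050777 12.05
cell -0.011216683568091357 -0.003224500433171712 box [ 0.0052  0.0048 -0.0268 -0.0264] [ 0.0287 -0.0347 -0.035   0.0298]
[366.514678030303, 103.9971590909091] [[ 0.56042517 -0.00244706  0.03451263]]
```

View pics/w6.png

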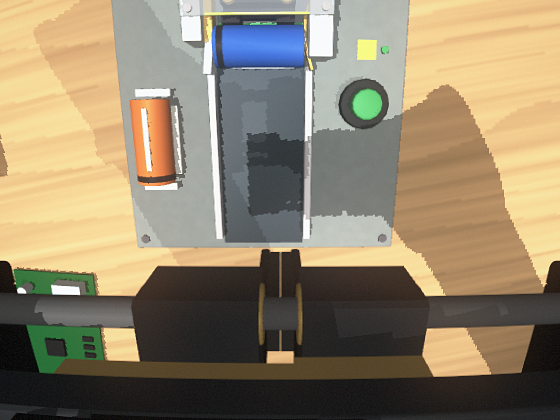

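The cell is square and home at (261,46). The button is up again at z = 34.5 mm, the orange cell is in its place and the arm is clear. Handing in.

```bash
python3 -c "
from rig import manip
print(manip.hand_in())"
```

```text
the job is handed in; nothing more can be done
None
```

The blue cell was rolled home and rests square against the stops, the start button was pressed fully down and is up again, the arm is clear, and the job was handed in at about 12 s with no verdict returned.

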